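# Zero the jar sealer's gauge, then hold its pump dial at the third notch

### The job

Get the jar sealer pumping: first turn the black knob on its gauge until the red pointer rests on the green zero mark and let go of the knob, then push the spring-return pump dial on its side down by the orange lever, past the first two notches to the third (not on to the end stop). Finish while still holding the lever at the third notch with the gripper: it springs back if let go. Leave the jar in the sealer and the other things on the bench where they stand.

Things in the scene. Friction and masses are not known exactly. Their poses are not given: they have to be found in the camera images.
- sealer: Jar vacuum sealer, fixed. Cream block 150 (x) x 170 (y) x 100 mm high centred at y +60 mm, on a grey foot 170 x 330 x 12 mm (y -175 to +155). Jar bay at y -95 under a black head, top 132 mm high. Origin: underside of the foot; x away from its front, y to the dial side, z up. On the block: white gauge face, radius 50 mm, 103 mm above the bench, axis at x 0, y +60.
- zero_mark (a point): Middle of the green zero mark on the gauge face, 44 mm from the gauge axis on the sealer's +x side. The mark is 8.8 mm wide, about 0.1 rad either side of its middle; the other ticks are black.
- knob (a joint): Gauge zero knob on the vertical gauge axis. Value: angle in rad from the middle of the green zero mark to the red pointer, positive anticlockwise seen from above (0 = on the mark). Travel -1.6 to 1.6; starts between 0.4 and 1.3. Stays where it is left; friction about 0.04 N m.
- knob_grip (a point): On the knob's axis at gripping height, 129 mm above the bench. The knob is a black upright bar 46 mm long, 14 mm thick, from 107 to 143 mm above the bench, lengthwise along the pointer. The red pointer line runs from the axis to radius 41 mm; a red stripe marks the same half of the bar's top. Site x points along the pointer, z up.
- dial (a joint): Spring-return pump dial on the sealer's +y side; level axle along y at x 0, 85 mm above the bench. Rad: 0 = rest (lever points to -x, 0.55 above level), grows as it is pushed down. Soft notches at 0.35, 0.70, 1.05 (black, black, green dots on the block's side, 56 mm from the axle); end stop 1.40. Always springs back to 0: 3 to 12 N at the lever, about 8 N at the third notch.
- dial_pad (a point): Middle of the upper face of the orange lever plate, 70 mm from the axle; turns with the dial. Plate 60 mm long (40 to 100 mm from the axle), 36 mm wide (y), 8 mm thick; point -x points outward along the lever, z out of its upper face. Its inner edge is 12 mm off the block's side. Height of this point: about 125 mm above the bench at rest, 55 mm at the third notch.
- jar: Bystander in the sealer's bay, under the head: glass jar, diameter 72 mm, 90 mm high with its bamboo lid. Origin: centre of its underside.
- lunchbox: Bystander: closed navy plastic lunchbox, 144 x 204 x 62 mm, its grey latch open. Origin: centre of its underside.
- bottle: Bystander: aluminium drink bottle, diameter 66 mm, 185 mm high. Origin: centre of its underside.
- tray: Bystander: mint divider tray, 130 x 180 x 35 mm. Origin: centre of its underside.
- spoon: Bystander: small steel spoon lying flat, 150 mm long. Origin: underside of the middle.
- mug: Bystander: blue mug, diameter 76 mm, 85 mm high. Origin: centre of its underside.

How it is judged (in metres and radians):
On the way, in this order (a step that is already met when the one before it is completed fails the run):
1. the gauge's pointer rests on the green zero mark with the knob let go, the dial still at rest (value of joint knob between -0.1 and 0.1 rad and contact force between the fingers and knob below 0.2 N and value of joint dial below 0.2 rad), for 0.2 s.
2. the dial has been pushed to the third notch by the gripper (value of joint dial between 0.9 and 1.2 rad and contact force between the fingers and dial above 2 N), for 0.3 s.
At the end, for the whole second after the job is handed in: The gripper's fingers still press on the dial (over 2 N) and hold it still at the third notch (0.90 to 1.20 rad, notch at 1.05), and the gauge's pointer is still on zero (within 0.10 rad) (all of step 2 and value of joint knob between -0.1 and 0.1 rad and velocity of joint dial between -0.1 and 0.1 rad/s); the arm keeps its last pose, push and grip.
It fails at once if the jar is moved by more than 10 mm (distance of jar from where it was at the start of the episode above 0.01 m).
It fails at once if another thing on the bench is moved by more than 20 mm (distance of any of lunchbox, bottle, tray, spoon, mug from where it was at the start of the episode above 0.02 m).
It also fails if it takes over 50 s, if anything falls off the work surface, if the arm or the gripper's body presses on something with over 40 N, if the wrist force passes 120 N, or if a joint passes its speed limit or range.

### The arm

A 7-joint arm with a two-finger parallel gripper is mounted at the origin on the work surface. World frame = base frame: x ahead of the robot, y to its left, z up, the work surface at z = 0. Lengths are in mm, angles in rad, forces in N, time in s.
With the tool pointing down it reaches from about 425 to 1025 mm from the base axis. Payload 9.4 kg.
Tool frame: the origin (TCP) lies midway between the tips of the shut fingers; the grasp point (between the pads) lies 19 mm behind it; z points along the fingers, y is the direction in which the jaws open and shut (so a half turn about z gives the same grasp; the last joint's range is limited). The gripper opens to 85 mm and grips with 20 to 120 N. Pads are 22 mm wide; open, the fingers measure 114 mm over their backs; the gripper's body (76 mm by 85 mm) begins 54 mm behind the grasp point. The pads swing forward as they close: fully open they stand 13 mm farther back than shut.
Start: joints at [1.179, 0.599, -0.003, 1.599, 0.002, 0.943, -0.08], TCP at [224.47, -689.375, 231.275] pointing down, gripper open.
Joint ranges: [-2.57, 2.57], [-0.35, 1.97], [-1.29, 1.29], [0.11, 2.56], [-1.05, 4.19], [0.11, 1.86], [-2.63, 2.63]. Speed limits (rad/s): [2.22, 2.22, 3.01, 3.01, 3.14, 3.14, 3.14].

### API

Orientations are given as [roll, pitch, yaw] about the fixed x, y, z axes, in that order (R = Rz(yaw) Ry(pitch) Rx(roll)).
In Python, from cell import r gives the robot as it stands. The module is installed in compiled form; this text tells all that it offers.
- The arm moves only by the tool servo_tool, never from a script. Its argument "plan" is a list that holds one entry, the list of rows, each a list of 6 numbers: the shift along the tool's x, y, z in mm, then the turn, a rotation vector about the tool's x, y, z in rad. In form: [[[x, y, z, rx, ry, rz], ...]]. A call has 1 to 12 rows; each row is the pose to reach, as a shift and turn from the pose measured when the call began, along the tool's axes at that moment; what a row does not reach only later rows make up. A row lasts 1/10 s, in which the tool goes at most 50 mm and 8.59 degrees, less where a joint would pass 70% of its speed; a pose out of reach is approached as far as the arm can. A call with a gripper value outside its range is refused whole. "gripper" is the finger opening in mm, from 0 to 85.4, set as the call begins (left out, the last holds). The fingers move at their own pace and stop on an object; the grip force is fixed at half the most. Time passes only in rows, so rows that repeat a pose let the fingers close. It gives the time, the measured TCP pose, the force and the opening at its end, in the units of the state.
- r.read_state(): the state, without advancing time (a new reading comes with each control period).
- r.get_image(name): name is "scene" or "top"; returns (picture, depth): 384x512x3 uint8, red, green, blue; 384x512 float32, mm along the optical axis (not along the pixel's ray), 0 where there is no reading.
- r.camera_info(name): a dict with "fx", "fy", "cx", "cy" (pixels), "R" (3x3) and "t" (3): a world point X has camera coordinates R X + t. Camera axes: x right, y down, z forward; pixel columns grow to the right and rows downward; lengths in mm; the calibration is good to about 2 mm. A picture is of the moment at which its call begins. camera_info takes no time and is no camera call.
- r.close_job(): hands the job in, once; it reports no verdict.
The state is a dict: "time": time; "joints": joint angles; "qvel": joint speeds; "joint_torque": joint torques, N m; "ee_pos": TCP position; "ee_rot": TCP orientation; "force": force on the tool from outside, world axes, zero at the start; "moment": the same for the moment, N m; "finger_gap": opening from 0.0 (shut) to 1.0 (fully open).
Only numpy, scipy, OpenCV 4.12 (cv2) and the standard library are available. Lean on these libraries where they do the work, as an engineer would, in place of code of your own. Each camera call takes 0.05 s, during which the arm holds its last target. There are 200 camera calls.

## Working session

There is one attempt and no reset: what is moved stays moved. The work goes in short steps, Python scripts to look and compute and a tool call to move; the robot and the scene stay as the last step left them, time stands still between calls to the robot, and variables do not carry over. Pictures are saved under pics/ and viewed, about 8 in all and at most 12, crops included, and the job is handed in when it is done.

Besides the shell and the picture viewer there is one more tool, called after "Emit:" as a command line: name --argument value ..., lists and objects as JSON in quotes. servo_tool: Moves the arm, as the interface text tells. Its arguments: {"type":"object","properties":{"plan":{"type":"array","items":{"type":"array","items":{"type":"array","items":{"type":"number"}}}},"gripper":{"type":"number"}},"required":["plan"]}

```bash
mkdir -p pics
python3 - <<'E'
from cell import r
import cv2,numpy as np
for n in("scene","top"):
    p,d=r.get_image(n); np.savez(f"pics/{n}0.npz",p=p,d=d)
    cv2.imwrite(f"pics/{n}0.png",p[:,:,::-1])
    print(n,r.camera_info(n))
print(r.read_state())
E
```

```text
scene {'fx': 378.1986250847632, 'fy': 378.1986250847632, 'cx': 248.78631943003205, 'cy': 192.77733970694487, 'R': array([[ 0.27104823,  0.96254885,  0.00570656],
       [ 0.72022311, -0.19887039, -0.66462715],
       [-0.63860123,  0.18425601, -0.74715339]]), 't': array([-149.44016529, -241.95303859, 1776.31326583])}
top {'fx': 363.9418802597007, 'fy': 363.9418802597007, 'cx': 259.6546550911191, 'cy': 196.11745700358733, 'R': array([[ 0.02893452, -0.99955349, -0.0074579 ],
       [-0.98844172, -0.0275005 , -0.14908618],
       [ 0.14881452,  0.01168543, -0.98879608]]), 't': array([2.28502435e-01, 4.82682873e+02, 1.29846328e+03])}
{'time': 0.1, 'joints': array([ 1.17926467,  0.60006857, -0.00252898,  1.60007593,  0.00177619,
        0.94292092, -0.07983736]), 'qvel': array([ 0.00067133, -0.00148741, -0.00031754, -0.00134221,  0.00076901,
       -0.00131309, -0.0002115 ]), 'joint_torque': array([ 4.73353881e-03, -7.77995753e+01,  1.56950835e+00, -2.58627695e+01,
        1.26329277e-02,  5.47521893e-03, -2.72778578e-05]), 'ee_pos': array([ 224.34689115, -688.94787359,  230.47728464]), 'ee_rot': array([-3.14012743e+00,  1.25041128e-04,  3.14827039e-01]), 'force': array([-0.61675389,  0.3677266 , -0.1466253 ]), 'moment': array([ 0.0285666 ,  0.02392153, -0.04235123]), 'finger_gap': 1.0006290971769383}
```

View pics/scene0.png

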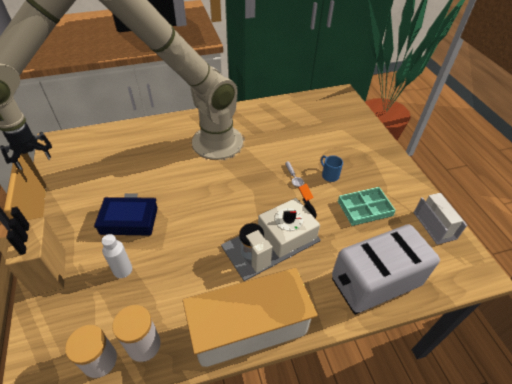

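View pics/top0.png

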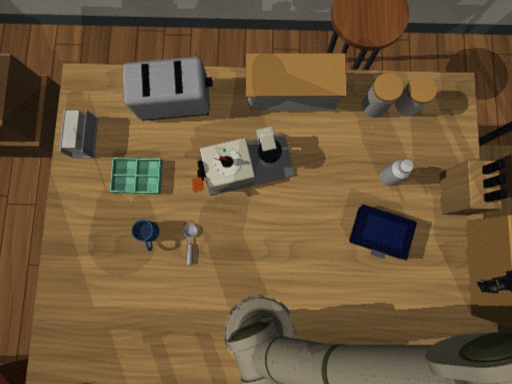

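The sealer sits in the top view around (228,162), with the gauge at about (227,161) and the orange lever at about (197,185). The dial side faces left (+y). Next I'll zoom in and measure.

```bash
cat > h.py <<'E'
import cv2,numpy as np
from cell import r
def ray(n,uv,z):
    c=r.camera_info(n);R,t=c["R"],c["t"]
    uv=np.atleast_2d(uv).astype(float)
    d=np.c_[(uv[:,0]-c["cx"])/c["fx"],(uv[:,1]-c["cy"])/c["fy"],np.ones(len(uv))]@R
    o=-R.T@t
    return o+d*((z-o[2])/d[:,2])[:,None]
def proj(n,X):
    c=r.camera_info(n);q=np.atleast_2d(X)@c["R"].T+c["t"]
    return np.c_[c["fx"]*q[:,0]/q[:,2]+c["cx"],c["fy"]*q[:,1]/q[:,2]+c["cy"]]
def masks(p):
    h=cv2.cvtColor(p,cv2.COLOR_RGB2HSV).astype(int);H,S,V=h[...,0],h[...,1],h[...,2]
    return dict(red=((H<6)|(H>172))&(S>130)&(V>80),orange=(H>=5)&(H<14)&(S>190)&(V>120),green=(H>45)&(H<85)&(S>90)&(V>40),
      white=(S<60)&(V>150))
def crop(n,p,c,w,f,name):
    x,y=c;cv2.imwrite(name,cv2.resize(p[y-w:y+w,x-w:x+w,::-1],None,fx=f,fy=f,interpolation=cv2.INTER_CUBIC))
E
python3 - <<'E'
from h import *
ims=[]
for n,c in(("scene",(292,215)),("top",(225,165))):
    p=np.load(f"pics/{n}0.npz")["p"]; x,y=c;w=50
    ims.append(cv2.resize(p[y-w:y+w,x-w:x+w,::-1],(400,400),interpolation=cv2.INTER_CUBIC))
    for k,m in masks(p).items():
        m=m.copy(); q=np.zeros_like(m);q[y-w:y+w,x-w:x+w]=m[y-w:y+w,x-w:x+w]
        nn,l,s,ce=cv2.connectedComponentsWithStats(q.astype(np.uint8))
        for i in range(1,nn):
            if s[i,4]>1 or k in("red","green"):print(n,k,s[i],ce[i].round(1),ray(n,ce[i],{"red":103,"green":103,"white":103}.get(k,125))[0].round(0))
cv2.imwrite("pics/crops.png",np.hstack(ims))
E
```

```text
scene red [290 211   6   2  11] [292.7 211.5] [569. 159. 103.]
scene orange [299 184  14  17 133] [305.6 192. ] [510. 229. 125.]
scene green [339 197   3   8  15] [340.5 200.1] [565. 349. 103.]
scene green [295 227   2   1   2] [295.5 227. ] [637. 145. 103.]
scene white [288 165   6   8  22] [290.9 168.2] [358. 229. 103.]
scene white [292 175   9  11  53] [295.3 181.2] [430. 221. 103.]
scene white [ 259  199   60   46 1342] [289.3 221.7] [609. 132. 103.]
scene white [247 230  25  25 339] [258.8 242.3] [664.   3. 103.]
top red [220 157   6   3  12] [222.5 157.8] [606. 149. 103.]
top orange [192 178  11  14 120] [196.9 184.3] [504. 230. 125.]
top green [223 149   3   2   4] [224.  149.8] [635. 145. 103.]
top white [257 127  18  23 298] [266.  137.6] [684.  -4. 103.]
top white [ 200  138   53   48 1451] [225.9 161.7] [592. 136. 103.]
```

View pics/crops.png

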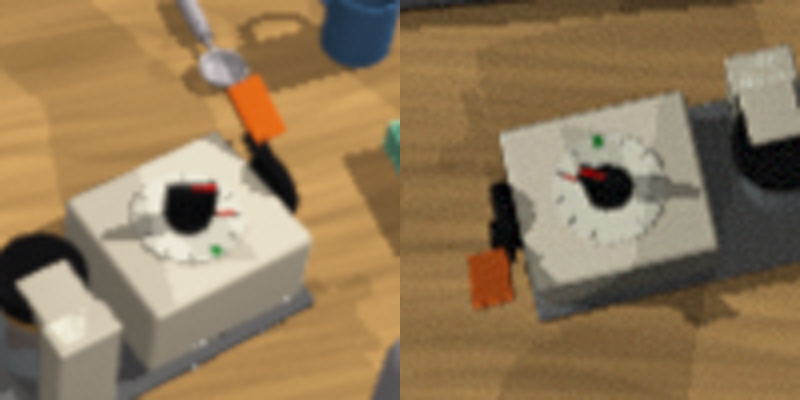

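Run:
```python
from h import *
S=np.array([[75,85],[75,-85],[-75,-85],[-75,85]],float)+[0,60]
T=np.array([[500,132],[682,92],[716,246],[532,288]])/4.+[75,115]
C=np.array([[312,238],[155,315],[70,200],[212,135]])/4.+[242,165]
def fit(P,Q):
    a,b=P.mean(0),Q.mean(0);U,_,V=np.linalg.svd((P-a).T@(Q-b));R=V.T@U.T
    return np.arctan2(R[1,0],R[0,0]),b-R@a,R
for n,q in(("top",T-.4),("scene",C-.4)):
    W=ray(n,q,100)[:,:2];y,t,R=fit(S,W)
    print(n,W.round(0).tolist(),"yaw",y.round(3),"org",t.round(1),"axis",(t+R@[0,60]).round(1),"pad",(t+R@[-70*np.cos(.55),175]).round(1),"res",(W-(S@R.T+t)).round(1).tolist())
    # orange centroid
    print("mark",(t+R@[44,60]).round(1))
print("tip red top",ray("top",[218,159.3],103),"scene",ray("scene",[299,218.1],103))
for n in("top","scene"):print(n, -r.camera_info(n)["R"].T@r.camera_info(n)["t"])
# dense red/green
for n in("scene","top"):
    p=np.load(f"pics/{n}0.npz")["p"].astype(int)
    c=proj(n,[600,135,103])[0].astype(int);x0,y0=c-16
    P=p[y0:y0+32,x0:x0+32]
    rd=np.clip(P[...,0]-np.maximum(P[...,1],P[...,2])-50,0,None);g=np.clip(P[...,1]-np.maximum(P[...,0],P[...,2])-20,0,None)
    for k,m in(("red",rd),("green",g)):
        nn,l,s,ce=cv2.connectedComponentsWithStats((m>0).astype(np.uint8))
        for i in range(1,nn):
            v,u=np.nonzero(l==i);w=m[v,u];cc=np.array([(u*w).sum(),(v*w).sum()])/w.sum()+[x0,y0]
            print(n,k,len(v),cc.round(1),ray(n,cc,103)[0].round(1),ray(n,cc,143)[0].round(1))
```

```text
top [[642.0, 232.0], [683.0, 71.0], [544.0, 37.0], [502.0, 197.0]] yaw 0.251 org [607.4  76.1] axis [592.5 134.2] pad [506.2 230.8] res [[-2.2, -2.8], [-3.2, 0.9], [2.6, 3.3], [2.8, -1.3]]
mark [635.1 145.1]
scene [[645.0, 232.0], [685.0, 72.0], [548.0, 39.0], [509.0, 189.0]] yaw 0.259 org [612.4  75.1] axis [597.  133.1] pad [509.8 228.9] res [[-2.2, -2.4], [-5.9, 2.3], [1.6, 7.2], [6.5, -7.1]]
mark [639.5 144.3]
tip red top [[600.024838   164.29255181 103.        ]] scene [[603.13865908 170.40968426 103.        ]]
top [ 283.86709      -1.67068372 1355.87845044]
scene [1349.12149889 -231.57022506 1167.22271497]
scene red 12 [293.2 211.4] [569. 161. 103.] [598.3 146.3 143. ]
scene red 5 [298.1 217.9] [601.6 167.5 103. ] [629.7 152.5 143. ]
scene green 8 [295.6 227.1] [637.3 144.9 103. ] [664.1 130.8 143. ]
top red 13 [222.5 158. ] [605.3 148.7 103. ] [595.1 143.9 143. ]
top red 2 [217.3 159. ] [601.1 166.7 103. ] [590.9 161.3 143. ]
top green 9 [224.  149.9] [635.  144.6 103. ] [623.8 140.  143. ]
```

```bash
cat >> h.py <<'E'
from scipy.spatial.transform import Rotation as Ro
AX=np.array([594,133.7]);YAW=.252
def sealer(x,y):
    c,s=np.cos(YAW),np.sin(YAW);return AX+[c*x-s*(y-60),s*x+c*(y-60)]
def to(pos,yaw):
    s=r.read_state();R=Ro.from_euler("xyz",s["ee_rot"])
    return np.r_[R.inv().apply(np.array(pos)-s["ee_pos"]).round(1),(R.inv()*Ro.from_euler("xyz",[np.pi,0,yaw])).as_rotvec().round(3)]
E
python3 - <<'E'
from h import *
print(to([594,133.7,280],1.35), to([224,-689,280],.315), sealer(-65,175))
for n in("scene","top"):
    p=np.load(f"pics/{n}0.npz")["p"];v,u=np.nonzero(masks(p)["orange"])
E
```

```text
[ 6.062e+02 -6.678e+02 -4.860e+01 -1.000e-03 -1.000e-03 -1.035e+00] [-4.00e-01 -1.00e-01 -4.95e+01 -1.00e-03  0.00e+00 -0.00e+00] [502.37873292 228.86061905]
```

Emit:
servo_tool --plan '[[[0, 0, -49, 0, 0, 0], [34, -37, -49, 0, 0, 0], [68, -74, -49, 0, 0, 0], [101, -111, -49, 0, 0, 0], [135, -148, -49, 0, 0, 0], [168, -185, -49, 0, 0, 0], [202, -222, -49, 0, 0, -0.1], [236, -260, -49, 0, 0, -0.2], [270, -297, -49, 0, 0, -0.3], [303, -334, -49, 0, 0, -0.4], [337, -371, -49, 0, 0, -0.5], [337, -371, -49, 0, 0, -0.5]]]' --gripper 85

```text
time: 1.3
ee_pos: [432.5, -225.9, 280.2]
ee_rot: [-3.14, -0.003, 0.827]
force: [0.1, -0.5, -0.6]
finger_gap: 0.998
```

Run:
```python
from h import *
s=r.read_state();print(s["time"],s["joints"].round(2),s["ee_pos"],s["ee_rot"]);print(to([594,133.7,250],1.35))
```

```text
1.3 [ 0.56  0.26 -0.24  2.06  0.08  0.83 -0.47] [ 432.45817526 -225.86981565  280.19233834] [-3.13997362e+00 -3.00297492e-03  8.26640529e-01]
[ 3.738e+02 -1.247e+02  3.150e+01 -1.000e-03 -3.000e-03 -5.230e-01]
```

Emit:
servo_tool --plan '[[[45, -15, 0, 0, 0, -0.07], [90, -30, 0, 0, 0, -0.14], [135, -45, 0, 0, 0, -0.2], [180, -60, 0, 0, 0, -0.26], [225, -75, 10, 0, 0, -0.33], [270, -90, 20, 0, 0, -0.4], [315, -105, 30, 0, 0, -0.46], [350, -117, 31, 0, -0.003, -0.523], [374, -125, 31, 0, -0.003, -0.523], [374, -125, 31, 0, -0.003, -0.523], [374, -125, 31, 0, -0.003, -0.523]]]'

```text
time: 2.4
ee_pos: [593.6, 133.8, 249.8]
ee_rot: [-3.14, 0.0, 1.35]
force: [-0.5, -0.7, -0.2]
finger_gap: 0.99
```

Run:
```python
from h import *
s=r.read_state();print(s["time"],s["joints"].round(2),s["ee_pos"],s["ee_rot"]);print(to([594,133.7,111],1.35))
```

```text
2.4 [-0.02  0.47 -0.43  1.84  0.24  0.89 -0.78] [593.59095836 133.76065869 249.81344598] [-3.13975914e+00  3.29189410e-04  1.34985396e+00]
[ 1.000e-01  7.000e-01  1.388e+02 -2.000e-03  0.000e+00 -0.000e+00]
```

Emit:
servo_tool --plan '[[[0, 0, 40, 0, 0, 0], [0, 0, 75, 0, 0, 0], [0, 0.5, 105, 0, 0, 0], [0, 0.5, 125, 0, 0, 0], [0, 0.5, 138, 0, 0, 0], [0, 0.5, 138, 0, 0, 0], [0, 0.5, 138, 0, 0, 0]]]'

```text
time: 3.1
ee_pos: [594.2, 133.1, 112.5]
ee_rot: [-3.14, 0.0, 1.349]
force: [0.1, 0.3, 0.9]
finger_gap: 0.993
```

Emit:
servo_tool --plan '[[[0, 0, 0, 0, 0, 0], [0, 0, 0, 0, 0, 0], [0, 0, 0, 0, 0, 0], [0, 0, 0, 0, 0, 0], [0, 0, 0, 0, 0, 0], [0, 0, 0, 0, 0, 0], [0, 0, 0, 0, 0, 0], [0, 0, 0, 0, 0, 0]]]' --gripper 8

```text
time: 3.9
ee_pos: [594.2, 133.2, 112.9]
ee_rot: [-3.141, 0.0, 1.349]
force: [-2.6, -1.3, 5.6]
finger_gap: 0.155
```

Emit:
servo_tool --plan '[[[0, 0, 0, 0, 0, 0.1], [0, 0, 0, 0, 0, 0.22], [0, 0, 0, 0, 0, 0.34], [0, 0, 0, 0, 0, 0.46], [0, 0, 0, 0, 0, 0.58], [0, 0, 0, 0, 0, 0.7], [0, 0, 0, 0, 0, 0.82], [0, 0, 0, 0, 0, 0.94], [0, 0, 0, 0, 0, 1.04], [0, 0, 0, 0, 0, 1.097], [0, 0, 0, 0, 0, 1.097], [0, 0, 0, 0, 0, 1.097]]]'

```text
time: 5.1
ee_pos: [593.9, 133.4, 112.9]
ee_rot: [-3.141, 0.001, 0.254]
force: [-1.7, 0.6, 3.3]
finger_gap: 0.151
```

Emit:
servo_tool --plan '[[[0, 0, 0, 0, 0, 0], [0, 0, 0, 0, 0, 0], [0, 0, 0, 0, 0, 0], [0, 0, 0, 0, 0, 0], [0, 0, 0, 0, 0, 0], [0, 0, 0, 0, 0, 0], [0, 0, -40, 0, 0, 0], [0, 0, -80, 0, 0, 0], [0, 0, -120, 0, 0, 0], [-50, 0, -120, 0, 0, 0], [-100, 0, -120, 0, 0, 0], [-100, 0, -120, 0, 0, 0]]]' --gripper 85

```text
time: 6.3
ee_pos: [490.2, 105.7, 232.8]
ee_rot: [3.141, 0.007, 0.254]
force: [1.8, -0.4, -0.0]
finger_gap: 0.996
```

Run:
```python
from h import *
s=r.read_state();print(s["time"],s["ee_pos"],s["ee_rot"])
ims=[]
for n in("scene","top"):
    p,d=r.get_image(n)
    c=proj(n,[600,140,103])[0].astype(int);ims.append(cv2.resize(p[c[1]-32:c[1]+32,c[0]-32:c[0]+32,::-1],(400,400),interpolation=cv2.INTER_CUBIC))
    p=p.astype(int);x0,y0=c-16;P=p[y0:y0+32,x0:x0+32]
    rd=np.clip(P[...,0]-np.maximum(P[...,1],P[...,2])-50,0,None);g=np.clip(P[...,1]-np.maximum(P[...,0],P[...,2])-20,0,None)
    for k,m in(("red",rd),("green",g)):
        nn,l,st,ce=cv2.connectedComponentsWithStats((m>0).astype(np.uint8))
        for i in range(1,nn):
            v,u=np.nonzero(l==i);w=m[v,u];cc=np.array([(u*w).sum(),(v*w).sum()])/w.sum()+[x0,y0]
            print(n,k,len(v),cc.round(1),ray(n,cc,103)[0].round(1),ray(n,cc,143)[0].round(1))
cv2.imwrite("pics/after.png",np.hstack(ims))
```

```text
6.3 [490.21928672 105.72785544 232.83344361] [3.14100441 0.00735877 0.25383823]
scene red 12 [291.1 213.4] [575.6 150.5 103. ] [604.6 136.2 143. ]
scene red 6 [293.5 224.1] [623.1 142.3 103. ] [650.3 128.3 143. ]
scene green 7 [295.8 227.4] [638.4 145.  103. ] [665.1 130.9 143. ]
```

View pics/after.png

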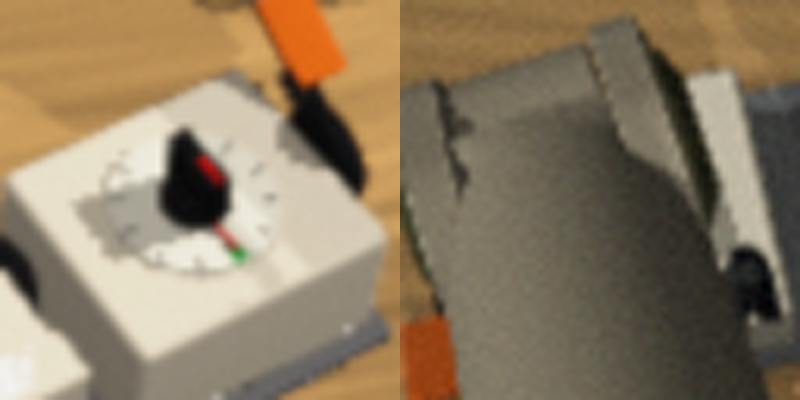

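The red pointer now ends on the green mark: the tip meets it at about (237,252) in the left crop. Knob done, so on to the lever with the fingers shut.

Run:
```python
from h import *
print(to([*sealer(-65,175),170],.252),to([*sealer(-65,175),56],.252))
```

```text
[ 3.590e+01 -1.155e+02  6.370e+01 -0.000e+00  1.000e-03  2.000e-03] [ 3.600e+01 -1.155e+02  1.777e+02 -0.000e+00  1.000e-03  2.000e-03]
```

Emit:
servo_tool --plan '[[[12, -38, 0, 0, 0, 0], [24, -76, 20, 0, 0, 0], [36, -115, 40, 0, 0, 0], [36, -115, 64, 0, 0, 0], [36, -115, 64, 0, 0, 0], [36, -115, 64, 0, 0, 0], [36, -115, 64, 0, 0, 0], [36, -115, 64, 0, 0, 0]]]' --gripper 0

```text
time: 7.2
ee_pos: [503.5, 227.7, 170.8]
ee_rot: [-3.141, -0.001, 0.253]
force: [0.8, 0.1, -0.1]
finger_gap: -0.003
```

Run:
```python
from h import *
s=r.read_state();print(s["time"],s["ee_pos"],s["ee_rot"],s["finger_gap"],s["force"]);print(to([*sealer(-65,175),62],.252))
p,d=r.get_image("scene");c=proj("scene",[530,200,110])[0].astype(int)
crop("scene",p,c,50,6,"pics/lev0.png")
```

```text
7.2 [503.47249591 227.73026608 170.81983781] [-3.14126575e+00 -1.25522072e-03  2.52559440e-01] -0.0033608910390217446 [ 0.76837898  0.14792109 -0.09739693]
[-9.000e-01 -1.300e+00  1.088e+02 -0.000e+00 -1.000e-03  1.000e-03]
```

View pics/lev0.png

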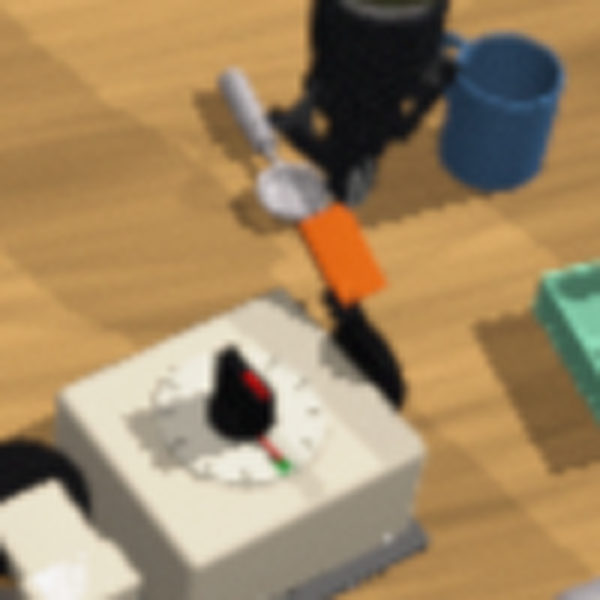

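The shut fingers hang just above the outer part of the lever (tip at about (352,195)), and the pointer is still on green. Pushing down, first part of the way.

Emit:
servo_tool --plan '[[[-1, -1, 20, 0, 0, 0], [-1, -1, 35, 0, 0, 0], [-1, -1, 45, 0, 0, 0], [-1, -1, 55, 0, 0, 0], [-1, -1, 65, 0, 0, 0], [-1, -1, 75, 0, 0, 0], [-1, -1, 83, 0, 0, 0], [-1, -1, 90, 0, 0, 0], [-1, -1, 97, 0, 0, 0], [-1, -1, 102, 0, 0, 0], [-1, -1, 102, 0, 0, 0], [-1, -1, 102, 0, 0, 0]]]'

```text
time: 8.45
ee_pos: [503.0, 228.6, 69.5]
ee_rot: [-3.141, -0.003, 0.252]
force: [-0.9, -0.4, 8.5]
finger_gap: -0.001
```

```bash
cat > meas.py <<'E'
import sys
from h import *
s=r.read_state();print(s["time"],s["ee_pos"],s["force"],s["qvel"].round(3))
ims=[]
for n in("scene","top"):
    p,d=r.get_image(n);m=masks(p)["orange"];c=proj(n,[515,225,85])[0].astype(int)
    k=np.zeros_like(m);k[c[1]-25:c[1]+25,c[0]-25:c[0]+25]=1
    v,u=np.nonzero(m&k);print(n,len(u),u.mean(),v.mean())
    ims.append(cv2.resize(p[c[1]-32:c[1]+32,c[0]-32:c[0]+32,::-1],(400,400),interpolation=cv2.INTER_CUBIC))
    # predicted plate corners for each angle
    for q in(.9,1.05,1.2):
        b=.55-q;P=[]
        for R_,w in((40,157),(100,157),(100,193),(40,193)):
            xy=sealer(-R_*np.cos(b)-4*np.sin(b)*-1*-1,w);P.append([*xy,85+R_*np.sin(b)+4*np.cos(b)])
        print(q,((proj(n,P)-c+32)*6.25).round(0).astype(int).tolist())
cv2.imwrite(sys.argv[1],np.hstack(ims))
E
python3 meas.py pics/lev1.png
```

```text
8.45 [503.01217124 228.56958173  69.54768781] [-0.89380192 -0.43831837  8.52336649] [ 0.001 -0.004 -0.001 -0.    -0.001  0.003  0.   ]
scene 16 304.8125 201.3125
0.9 [[205, 238], [148, 198], [195, 177], [253, 215]]
1.05 [[207, 247], [152, 220], [199, 198], [255, 224]]
1.2 [[209, 257], [158, 242], [205, 220], [258, 234]]
top 21 204.38095238095238 193.23809523809524
0.9 [[219, 172], [244, 272], [183, 286], [157, 186]]
1.05 [[219, 169], [245, 265], [185, 278], [158, 183]]
1.2 [[220, 165], [245, 254], [186, 267], [159, 178]]
```

View pics/lev1.png

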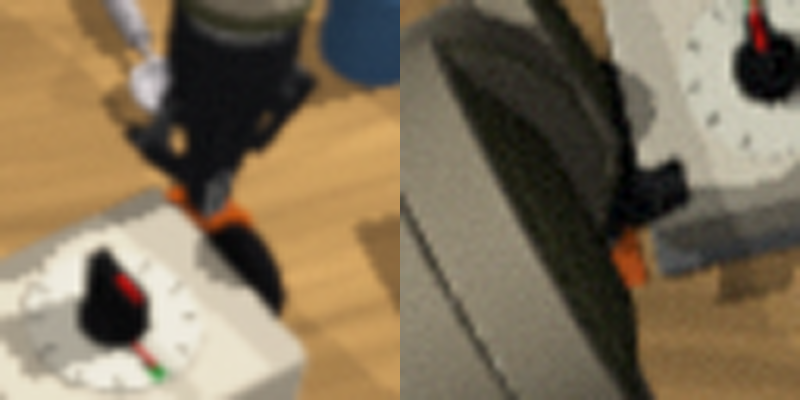

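The lever is partly down, at about 0.85–0.9 rad: its outer edge is at about (168,187) in the left crop, close to the 0.9 prediction. About 12 mm more should bring it to 1.05.

Emit:
servo_tool --plan '[[[0, 0, 3, 0, 0, 0], [0, 0, 6, 0, 0, 0], [0, 0, 6, 0, 0, 0]]]'

```text
time: 8.85
ee_pos: [504.3, 228.9, 64.5]
ee_rot: [-3.14, -0.006, 0.252]
force: [-0.1, 0.1, 6.8]
finger_gap: 0.002
```

Emit:
servo_tool --plan '[[[0, 0, 3, 0, 0, 0], [0, 0, 6, 0, 0, 0], [0, 0, 6, 0, 0, 0], [0, 0, 6, 0, 0, 0], [0, 0, 6, 0, 0, 0], [0, 0, 6, 0, 0, 0]]]'

```text
time: 9.45
ee_pos: [505.7, 229.3, 59.8]
ee_rot: [-3.14, -0.009, 0.251]
force: [-0.2, -0.1, 10.9]
finger_gap: -0.001
```

```bash
python3 meas.py pics/lev2.png
```

```text
9.45 [505.7456909  229.32906556  59.76246328] [-0.17249764 -0.05135166 10.92305   ] [-0.002  0.001 -0.001  0.001  0.001 -0.001 -0.001]
scene 0 nan nan
0.9 [[205, 238], [148, 198], [195, 177], [253, 215]]
1.05 [[207, 247], [152, 220], [199, 198], [255, 224]]
1.2 [[209, 257], [158, 242], [205, 220], [258, 234]]
top 16 204.3125 192.5
0.9 [[219, 172], [244, 272], [183, 286], [157, 186]]
1.05 [[219, 169], [245, 265], [185, 278], [158, 183]]
1.2 [[220, 165], [245, 254], [186, 267], [159, 178]]meas.py:8: RuntimeWarning: Mean of empty slice.
  v,u=np.nonzero(m&k);print(n,len(u),u.mean(),v.mean())
  ret = ret.dtype.type(ret / rcount)
```

View pics/lev2.png

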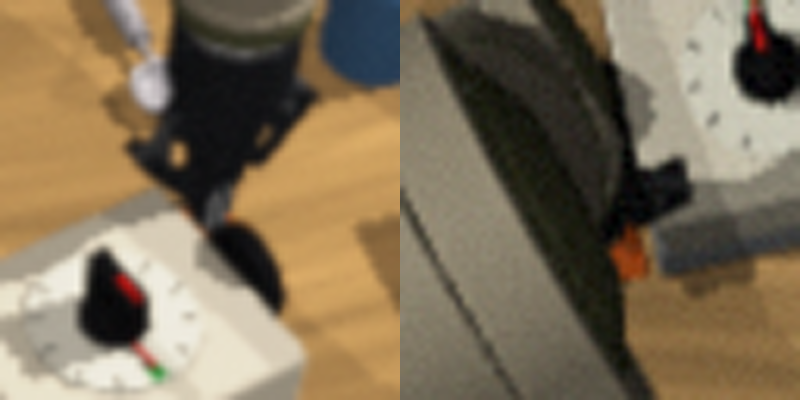

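The lever has moved about 0.15 rad further. Its +y edge at about (232,213) in the left crop lies on the 1.05 prediction, and the pointer is still on green. I'll hold for a moment, check it's steady, then hand in.

Emit:
servo_tool --plan '[[[0, 0, 0, 0, 0, 0], [0, 0, 0, 0, 0, 0], [0, 0, 0, 0, 0, 0], [0, 0, 0, 0, 0, 0], [0, 0, 0, 0, 0, 0], [0, 0, 0, 0, 0, 0]]]'

```text
time: 10.15
ee_pos: [505.6, 229.2, 60.6]
ee_rot: [-3.139, -0.009, 0.251]
force: [-3.3, -1.2, 8.6]
finger_gap: -0.003
```

Run:
```python
from h import *
s=r.read_state();print(s["time"],s["ee_pos"],s["force"],s["qvel"].round(3))
x=(s["ee_pos"][:2]-AX)@[np.cos(YAW),np.sin(YAW)]
for e in(0,11):print(e,.55+np.arctan((89.5-s["ee_pos"][2])/(-x-e)))
r.close_job()
```

```text
10.15 [505.56331988 229.22888254  60.56770242] [-3.25353951 -1.19315917  8.62076235] [ 0.    -0.001  0.    -0.001 -0.    -0.     0.   ]
0 0.9877027115921991
11 1.0675117346337495
the job is handed in; nothing more can be done
```

I turned the gauge knob about -1.10 rad and let go, then pushed the lever down with the shut fingers. I handed the job in at 10.15 s with the fingers still holding the lever near the third notch.

- **Knob:** after I let go, the picture showed the red pointer ending on the green mark. By measurement it was within about 0.04 rad of the mark, and it still looked on the mark in the last picture.
- **Dial:** from the fingertip position I estimate 0.99 to 1.07 rad, depending on where the tip touches the plate. In the last picture the plate edge lay on the 1.05 rad prediction. Only a small part of the lever was visible past the gripper, so this is an estimate.
- **Push:** the upward force on the tool was about 8.6 N, matching the roughly 8 N spring at the third notch, and the arm was at rest. During the final hold the tip rose 0.8 mm and the push fell from 10.9 N.
- **Other things on the bench:** no contact showed in the force readings during the moves. I did not measure the jar and the other bystanders again at the end.

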